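# Load a painted doughnut prop into the curing box

## Task

Press the long bar beside the track down with one fingertip to hold the curing box's spring flap open, and while it is held, push the wooden skid along the track with the other fingertip until the whole doughnut is inside the box; then take the hand away so that the flap closes behind it. The paint is wet: the flap must not touch the doughnut or the skid. Nothing is gripped or lifted, and the other things on the bench are left where they are.

Things in the scene. Friction and masses are not known exactly. Their poses are not given: they have to be found in the camera images.
- rig: curing box with its loading track, fixed to the bench. Origin at bench level in the middle of the box's mouth; +x points along the track into the box, y to the left of that, z up. Track: floor 6 mm above the bench, from x = -350 mm to the mouth at 0, 80 mm wide between low guide rails (tops 12 mm above the bench)
- mouth (a point): middle of the mouth, on the track floor (6 mm above the bench). Box beyond it: white with a clear roof, 145 mm deep, 104 mm wide, 90 mm high over the bench, inner back wall 139 mm beyond the mouth. A grey linkage housing 76 mm high stands beside the box, rig x 0 to 60, y -91 to -55 mm
- flap (a joint): aluminium flap shutting the mouth, 88 mm wide, 42 mm long, hinged along its top edge 62 mm above the bench, 4 mm before the mouth. 0 = closed, grows to 1.45 rad as its lower edge swings out (rig -x) and up, sweeping 46 mm before the mouth. Cannot be pushed inward. Geared to the press bar (58 rad per m) and springs shut with it. The doughnut passes clear under it from 1.2 rad
- flap_edge (a point): middle of the flap's lower edge; 20 mm above the bench when closed, so that the skid's flat board lies clear under it but the doughnut does not pass
- press_bar (a joint): travel of the press bar in m, 0 = up, 0.025 = fully down. It moves straight down against a spring (about 2 N at the start, 6 N fully down); pressing it anywhere along its length opens the flap, and it springs up when let go. The flap clears the doughnut when the bar is 0.021 or more down
- bar_top (a point): middle of the press bar's top face. The bar is a flat aluminium strip 310 mm long (parallel to the track, rig x -340 to -30 mm), 28 mm wide, 8 mm thick, right of the track (centre at rig y = -76 mm); its top is 50 mm above the bench when up, 25 mm when fully down. A fingertip can slide along it while pressing
- skid: loose wooden skid, 0.15 to 0.3 kg, lying in the track: a flat board 175 x 76 x 8 mm with the doughnut fixed on its front part and an upright push board at its rear end. Origin on its underside straight below the doughnut's centre; x points to its front (into the box). The board runs from x = -130 to +45 mm
- doughnut (a point): centre of the painted dummy doughnut: 70 mm across, 28 mm high, its top 36 mm above the skid's underside (42 mm above the bench). Fixed to the skid. It is wholly inside the box when its centre is more than 38 mm beyond the mouth; the skid's front meets the back wall with it 94 mm beyond
- push_board (a point): middle of the rear face of the skid's upright push board, 40 mm wide, 10 mm thick, reaching up to 60 mm above the bench; this point is 36 mm above the bench, 130 mm behind the doughnut's centre. Push here towards the box
- paint_jar: glass paint jar, 54 mm across, 60 mm high; leave alone. Origin under its centre
- sanding_block: cork sanding block 70 x 40 x 28 mm; leave alone. Origin under its centre
- figurine: small grey figurine, 40 mm across, 70 mm high; leave alone. Origin under its centre
- paint_tin: steel paint tin, 68 mm across, 70 mm high; leave alone. Origin under its centre
- water_cup: white mug, 72 mm across, 85 mm high; leave alone. Origin under its centre
- paint_brush: brush lying flat; leave alone
- palette_knife: palette knife lying flat; leave alone

How it is judged:
By the outcome, as a careful person would: the job done as asked, in the order asked, and still so for the second after the job is handed in, with the robot touching nothing.
It also fails if it takes over 40 s, if anything falls off the work surface, if the arm or the gripper's body presses on something with over 40 N, if the wrist force passes 120 N, or if a joint passes its speed limit or range.

## Robot

A 6-joint arm with a two-finger parallel gripper is mounted at the origin on the work surface. World frame = base frame: x ahead of the robot, y to its left, z up, the work surface at z = 0. Lengths are in m, angles in rad, forces in N, time in s.
With the tool pointing down it reaches from about 0.25 to 0.725 m from the base axis. Payload 4 kg.
Tool frame: the origin (TCP) lies midway between the tips of the shut fingers; the grasp point (between the pads) lies 19 mm behind it; z points along the fingers, y is the line along which they close (so a half turn about z gives the same grasp; the last joint's range is limited). The gripper opens to 85 mm and grips with 20 to 120 N. Pads are 22 mm wide; open, the fingers measure 114 mm over their backs; the gripper's body (76 mm by 85 mm) begins 54 mm behind the grasp point. The pads swing forward as they close: fully open they stand 13 mm farther back than shut.
Start: joints at [1.237, 0.241, 0.005, 1.335, 0, 1.571], TCP at [0.164, 0.472, 0.231] pointing down, gripper open.
Joint ranges: [-2.72, 2.72], [-1.05, 1.87], [-1.09, 1.28], [-1.99, 2.15], [-1.42, 1.44], [-3.14, 3.14]. Speed limits (rad/s): [2.79, 2.79, 3.14, 3.14, 3.14, 3.14].

## Interface

Orientations are given as a unit quaternion [x, y, z, w].
In Python, from workcell import bot gives the robot as it stands.
- The arm moves only by the tool play_rows, never from a script. Its argument "moves" is a list of rows, each a list of 3 entries, a list of its own where there are three numbers: the opening, from -1 (shut) to 1 (fully open), then the shift along the tool's x, y, z in cm, then the turn, a rotation vector about the tool's x, y, z in rad. A call has 1 to 12 rows; each row shifts and turns the commanded pose from where the row before left it, along the tool's axes as they then stand; what a row does not reach is not made up. A row lasts 1/12 s, in which the tool goes at most 41.7 mm and 7.16 degrees, less where a joint would pass 70% of its speed; a pose out of reach is approached as far as the arm can. A call is refused whole if a number of a shift passes 4.17 or a number of a turn 0.125, either way. A call with a gripper value outside its range is refused whole. The fingers move at their own pace and stop on an object; the grip force is fixed at half the most. Time passes only in rows, so rows that do not move let the fingers close. It gives the time, the measured TCP pose, the force and the opening at its end, in the units of the state.
- bot.get_obs(): the state, without advancing time (a new reading comes with each control period).
- bot.camera(name): name is "side" or "top" or "wrist"; returns (picture, depth): 480x640x3 uint8, red, green, blue; 480x640 float32, m along the optical axis (not along the pixel's ray), 0 where there is no reading.
- bot.camera_info(name): a dict with "K" (3x3 intrinsics, pixels), "world_from_camera" (4x4, takes a point from camera to world coordinates); the wrist camera has in their place "T_tool_cam" (4x4, takes a point from camera to tool coordinates, whose origin is the TCP and whose axes are the flange's). Camera axes: x right, y up, looking along -z (the intrinsics and any distortion apply to the point x, -y, -z); pixel columns grow to the right and rows downward; lengths in m; the calibration is good to about 2 mm. A picture is of the moment at which its call begins: read the wrist's pose just before it. camera_info takes no time and is no camera call.
- bot.job_done(): hands the job in, once; it reports no verdict.
The state is a dict: "clock": time; "joint_pos": joint angles; "joint_vel": joint speeds; "tau": joint torques, N m; "eef_pos": TCP position; "tool_rot": TCP orientation; "ft_force": force on the tool from outside, world axes, zero at the start; "ft_torque": the same for the moment, N m; "grip_width": finger opening in m.
Only numpy, scipy, OpenCV 4.12 (cv2) and the standard library are available. Lean on these libraries where they do the work, as an engineer would, in place of code of your own. Each camera call takes 0.05 s, during which the arm holds its last target. There are 200 camera calls.

## Working session

There is one attempt and no reset: what is moved stays moved. The work goes in short steps, Python scripts to look and compute and a tool call to move; the robot and the scene stay as the last step left them, time stands still between calls to the robot, and variables do not carry over. Pictures are saved under pics/ and viewed, on a budget of 10 in all, crops included, one or two more only if the job needs it, and the job is handed in when it is done.

Besides the shell and the picture viewer there is one more tool, called after ">>>" as name(argument=value, ...), one argument or row to a line, values as JSON. play_rows: Moves the arm, as the interface text tells. Its arguments: {"type":"object","properties":{"moves":{"type":"array"}},"required":["moves"]}

```bash
ls; mkdir -p pics
cat > h.py <<'E'
import numpy as np, cv2
from workcell import bot
def snap(n,f):
    p,d=bot.camera(n); cv2.imwrite(f'pics/{f}.png',p[:,:,::-1]); np.save(f'pics/{f}.npy',d); return p,d
def pt(n,d,u,v,w=1,T=None):
    i=bot.camera_info(n);K=np.array(i['K'])
    a=d[v-w:v+w+1,u-w:u+w+1]; z=np.median(a[a>0])
    c=np.array([(u-K[0,2])/K[0,0]*z,-(v-K[1,2])/K[1,1]*z,-z,1])
    return (np.array(i['world_from_camera'] if T is None else T)@c)[:3]
E
python3 - <<'E'
from h import *
snap('top','top1');snap('side','side1')
print(bot.get_obs()); print(bot.camera_info('top'),bot.camera_info('side'),bot.camera_info('wrist'))
E
```

```text
pics
{'clock': 0.1, 'joint_pos': array([ 1.23700505e+00,  2.41333764e-01,  3.87143712e-03,  1.33524570e+00,
       -1.43395490e-05,  1.57078374e+00]), 'joint_vel': array([ 6.55707525e-04, -1.53543312e-03,  2.37046693e-03,  7.50750356e-05,
        1.65904974e-04, -2.21578315e-05]), 'tau': array([ 7.39200423e-04, -3.73137045e+01,  2.53010631e+01,  1.08419280e-02,
        8.45886893e-05, -4.70818392e-06]), 'eef_pos': array([0.16362841, 0.47185589, 0.23050871]), 'tool_rot': array([ 1.66115639e-01,  9.86105816e-01, -9.43758409e-04, -1.51723369e-04]), 'ft_force': array([ 0.28635858,  0.10947641, -0.5674556 ]), 'ft_torque': array([-0.03995772,  0.04757511, -0.06468663]), 'grip_width': 0.08492338157245485}
{'K': array([[441.71876686,   0.        , 317.94207806],
       [  0.        , 441.71876686, 233.6660565 ],
       [  0.        ,   0.        ,   1.        ]]), 'world_from_camera': array([[-7.71397865e-04,  9.91571680e-01, -1.29556970e-01,
         3.48510377e-01],
       [-9.99963632e-01, -1.86526015e-03, -8.32197084e-03,
         3.25074017e-02],
       [-8.49348806e-03,  1.29545839e-01
[... 376 characters left out ...]
      [-0.19021517, -0.55184565,  0.8119634 ,  1.05165398],
       [ 0.01916811,  0.82481832,  0.56507285,  0.78445796],
       [ 0.        ,  0.        ,  0.        ,  1.        ]])} {'K': array([[347.64993373,   0.        , 322.18151366],
       [  0.        , 347.64993373, 245.35093258],
       [  0.        ,   0.        ,   1.        ]]), 'T_tool_cam': array([[ 1.21000080e-03,  9.59822909e-01,  2.80603848e-01,
         7.13668532e-02],
       [ 9.99998949e-01, -9.37190045e-04, -1.10641052e-03,
        -9.84827585e-05],
       [-7.98979026e-04,  2.80604892e-01, -9.59823034e-01,
        -1.44069055e-01],
       [ 0.00000000e+00,  0.00000000e+00,  0.00000000e+00,
         1.00000000e+00]])}
```

View pics/top1.png

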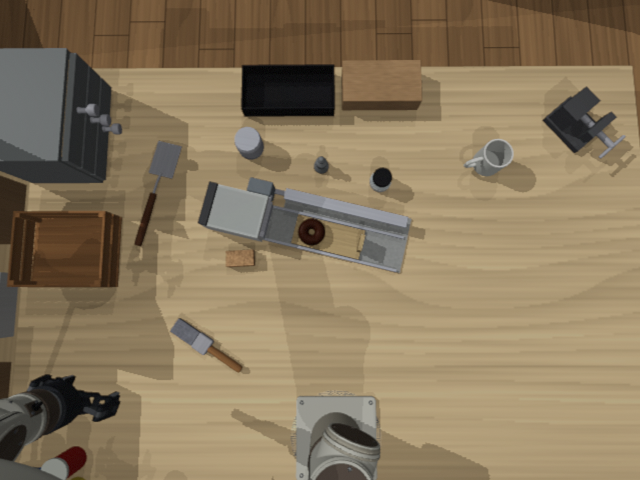

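View pics/side1.png

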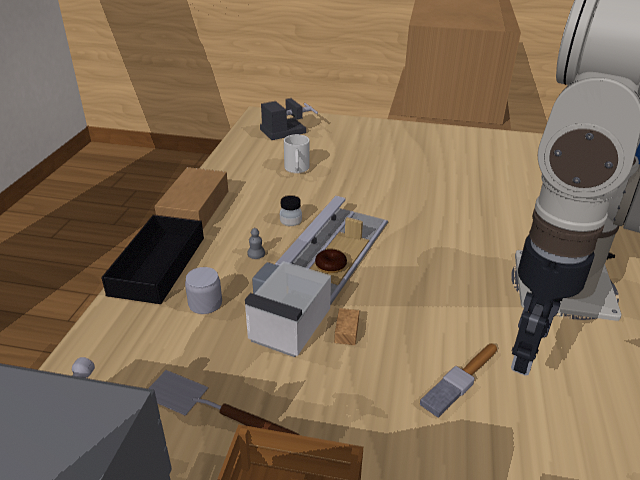

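The top view shows the rig with its mouth near px (270,210), the track running right to (405,255), the bar above it from (285,193) to (408,230), the doughnut at (312,232) and the push board at (361,242). The side view agrees. I'll enlarge the rig.

Run:
```python
import cv2
p=cv2.imread('pics/top1.png')[165:285,190:420]
cv2.imwrite('pics/crop1.png',cv2.resize(p,None,fx=3.4,fy=3.4,interpolation=cv2.INTER_CUBIC))
```

```text
(no output)
```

View pics/crop1.png

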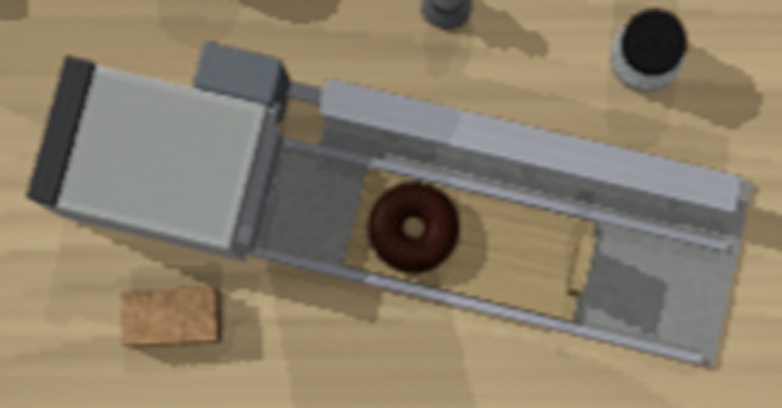

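```bash
cat >> h.py <<'E'
def ray(n,u,v,z):
    i=bot.camera_info(n);K=np.array(i['K']);T=np.array(i['world_from_camera'])
    r=T[:3,:3]@np.array([(u-K[0,2])/K[0,0],-(v-K[1,2])/K[1,1],-1]); o=T[:3,3]
    return o+r*(z-o[2])/r[2]
E
python3 - <<'E'
from h import *
d=np.load('pics/top1.npy'); np.set_printoptions(precision=4,suppress=True)
f=lambda x,y,z:(ray('top',190+(x+.5)/3.4-.5,165+(y+.5)/3.4-.5,z))
P=dict(barLT=(324,80,.05),barLB=(320,112,.05),barRT=(745,177,.05),barRB=(738,208,.05),pbT=(597,222,.06),pbB=(579,295,.06),dn=(414,227,.035),railfarR=(732,246,.012),railnearR=(710,362,.012),boxNL=(66,206,.09),boxFR=(275,106,.09),boxNR=(240,248,.09),trackRN=(713,366,.006),jar=(653,42,.06),fig=(447,5,.06))
W={}
for k,v in P.items():
    W[k]=f(*v); u,w=round(190+v[0]/3.4),round(165+v[1]/3.4); print(k,W[k],pt('top',d,u,w))
L=(W['barLT']+W['barLB'])/2;R=(W['barRT']+W['barRB'])/2
a=L-R;print('len',np.linalg.norm(a)); a/=np.linalg.norm(a);print('yaw',np.arctan2(a[1],a[0]))
b=W['barLT']-W['barRT'];print(np.arctan2(b[1],b[0]));b=W['barLB']-W['barRB'];print(np.arctan2(b[1],b[0]))
b=W['boxFR']-W['boxNR'];print('box',np.arctan2(b[1],b[0])+np.pi/2)
# origin: bar mid is rig(-185,-76)
ax=a[:2];ay=np.array([-ax[1],ax[0]]);M=(L+R)[:2]/2
O=M+.185*ax+.076*ay;print('O',O)
for k in W: q=W[k][:2]-O;print(k,'rig',q@ax,q@ay)
E
```

```text
barLT [0.6029 0.1234 0.05  ] [0.6122 0.1274 0.0014]
barLB [0.579  0.1261 0.05  ] [0.5877 0.1295 0.0047]
barRT [ 0.5303 -0.1818  0.05  ] [ 0.5374 -0.1915  0.0039]
barRB [ 0.5077 -0.1761  0.05  ] [ 0.5135 -0.185   0.0079]
pbT [ 0.4963 -0.0734  0.06  ] [ 0.5033 -0.0805  0.0083]
pbB [ 0.444  -0.0599  0.06  ] [ 0.4474 -0.0647  0.0055]
dn [0.4964 0.0579 0.035 ] [0.4976 0.0568 0.015 ]
railfarR [ 0.4848 -0.1783  0.012 ] [ 0.4853 -0.1792  0.0078]
railnearR [ 0.3987 -0.1598  0.012 ] [ 0.3993 -0.1624  0.0046]
boxNL [0.5041 0.2992 0.09  ] [0.5024 0.2994 0.0893]
boxFR [0.5748 0.1543 0.09  ] [0.5797 0.156  0.0657]
boxNR [0.4744 0.1773 0.09  ] [0.4831 0.1866 0.0099]
trackRN [ 0.396 -0.163  0.006] [ 0.3944 -0.1652  0.0023]
jar [ 0.628  -0.1159  0.06  ] [ 0.6278 -0.1165  0.0608]
fig [0.6561 0.0334 0.06  ] [0.6617 0.0337 0.0415]
len 0.31211191489267
yaw 1.3382281836730154
1.3374644387313175
1.3389996719760529
box 1.3457832469338047
O [0.5237 0.1705]
barLT rig -0.027513476241160476 -0.08790744428681477
barLB rig -0.03037460886616956 -0.06409255571318496
barRT rig -0.3411996120498188 -0.08766786804072804
barRB rig -0.340912302842851 -0.0643321319592717
pbT rig -0.2435881365493963 -0.029583332725765733
pbB rig -0.24247335864286956 0.02439351695299041
dn rig -0.11585698706587888 0.0006228371240482969
railfarR rig -0.34830565197955243 -0.0425153782857577
railnearR rig -0.3501979416240088 0.04548859085128301
boxNL rig 0.12072757509855855 0.04868183516911989
boxFR rig -0.003934813638968067 -0.05349695075960158
boxNR rig -0.004712950177980615 0.049496460018893663
trackRN rig -0.3539159984848427 0.04736806758757918
jar rig -0.25458985323114647 -0.16751895886564502
fig rig -0.10281995616927932 -0.1604386981973559
```

Run:
```python
from h import *
d=np.array([.332,-.577])/18*100;a=2.808
p=np.zeros(2);r=[]
for k in range(12):
    s=np.round([d[0]*np.cos(a)+d[1]*np.sin(a), d[0]*np.sin(a)-d[1]*np.cos(a)],1)
    r.append([.53,[*map(float,s),0],[0,0,.122]]);a-=.122
print(r)
```

```text
[[0.53, [-2.8, -2.4, 0], [0, 0, 0.122]], [0.53, [-3.1, -2.1, 0], [0, 0, 0.122]], [0.53, [-3.3, -1.7, 0], [0, 0, 0.122]], [0.53, [-3.5, -1.3, 0], [0, 0, 0.122]], [0.53, [-3.6, -0.8, 0], [0, 0, 0.122]], [0.53, [-3.7, -0.4, 0], [0, 0, 0.122]], [0.53, [-3.7, 0.1, 0], [0, 0, 0.122]], [0.53, [-3.7, 0.5, 0], [0, 0, 0.122]], [0.53, [-3.6, 1.0, 0], [0, 0, 0.122]], [0.53, [-3.4, 1.4, 0], [0, 0, 0.122]], [0.53, [-3.2, 1.8, 0], [0, 0, 0.122]], [0.53, [-3.0, 2.2, 0], [0, 0, 0.122]]]
```

>>> play_rows(
  moves=[
    [0.53,[-2.8,-2.4,0],[0,0,0.122]],
    [0.53,[-3.1,-2.1,0],[0,0,0.122]],
    [0.53,[-3.3,-1.7,0],[0,0,0.122]],
    [0.53,[-3.5,-1.3,0],[0,0,0.122]],
    [0.53,[-3.6,-0.8,0],[0,0,0.122]],
    [0.53,[-3.7,-0.4,0],[0,0,0.122]],
    [0.53,[-3.7,0.1,0],[0,0,0.122]],
    [0.53,[-3.7,0.5,0],[0,0,0.122]],
    [0.53,[-3.6,1.0,0],[0,0,0.122]],
    [0.53,[-3.4,1.4,0],[0,0,0.122]],
    [0.53,[-3.2,1.8,0],[0,0,0.122]],
    [0.53,[-3.0,2.2,0],[0,0,0.122]],
  ],
)

```text
clock: 1.1
eef_pos: [0.3872, 0.0853, 0.2312]
tool_rot: [0.785, 0.62, -0.0, -0.0]
ft_force: [1.4, 1.0, -0.4]
grip_width: 0.0656
```

```bash
cat >> h.py <<'E'
from scipy.spatial.transform import Rotation as Ro
O=np.array([.524,.1705]);PSI=1.3385
def rig(p):
    c,s=np.cos(PSI),np.sin(PSI);q=np.asarray(p)[:2]-O
    return np.array([q@[c,s],q@[-s,c],p[2]])
def st():
    o=bot.get_obs();R=Ro.from_quat(o['tool_rot']).as_matrix()
    print('t',round(o['clock'],2),'rig mm',(rig(o['eef_pos'])*1000).round(1),'yaw err',round(np.arctan2(R[1,0],R[0,0])-PSI,4),'zaxis',R[:,2].round(3),'F',o['ft_force'].round(1),'grip',round(o['grip_width']*1000,1)); return o,R
E
python3 -c "from h import *;st()"
```

```text
t 1.1 rig mm [-114.4  113.6  231.2] yaw err -0.0008 zaxis [-0.  0. -1.] F [ 1.4  1.  -0.4] grip 65.6
```

>>> play_rows(
  moves=[
    [0.53,[-2.7,2.5,1],[0,0,0]],
    [0.53,[-2.7,2.5,1],[0,0,0]],
    [0.53,[-2.7,2.5,1],[0,0,0]],
    [0.53,[-2.7,2.5,1],[0,0,0]],
    [0.53,[-2.7,2.5,1],[0,0,0]],
    [0.53,[-2.7,2.5,1],[0,0,0]],
    [0.53,[0,0,0],[0,0,0]],
    [0.53,[0,0,0],[0,0,0]],
  ],
)

```text
clock: 1.77
eef_pos: [0.4961, -0.106, 0.1696]
tool_rot: [0.784, 0.621, -0.001, -0.001]
ft_force: [-0.3, 0.7, -1.2]
grip_width: 0.0651
```

Run:
```python
from h import *
st();snap('wrist','w1');snap('side','s2')
p=cv2.imread('pics/s2.png')[170:370,220:440];cv2.imwrite('pics/s2c.png',cv2.resize(p,None,fx=3,fy=3,interpolation=2))
```

```text
t 1.77 rig mm [-275.5  -36.5  169.6] yaw err 0.0019 zaxis [-0.003  0.001 -1.   ] F [-0.3  0.7 -1.2] grip 65.1
```

View pics/w1.png

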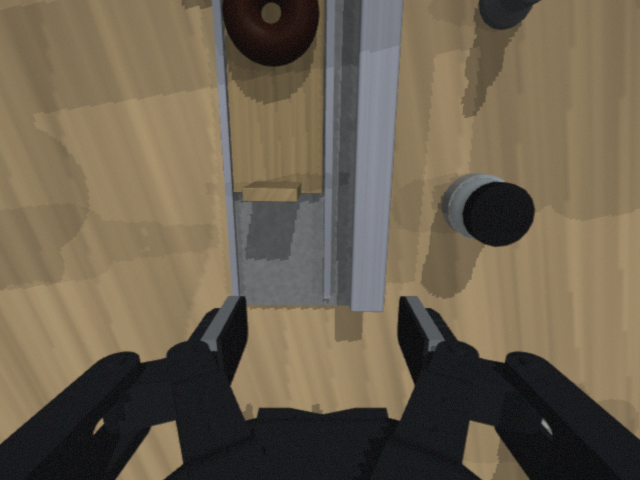

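The wrist view shows the push board's rear top edge from (243,201) to (299,201) and the bar's end from (351,311) to (383,311), with the fingers at the lower left and right. I'll check these in rig coordinates.

Run:
```python
from h import *
o,R=st();i=bot.camera_info('wrist');K=np.array(i['K']);T=np.eye(4);T[:3,:3]=R;T[:3,3]=o['eef_pos'];T=T@np.array(i['T_tool_cam'])
def f(u,v,z):
    r=T[:3,:3]@np.array([(u-K[0,2])/K[0,0],-(v-K[1,2])/K[1,1],-1]);return rig(T[:3,3]+r*(z-T[2,3])/r[2])*1000
for n,u,v,z in [('pbL',243,201,.06),('pbR',299,201,.06),('barL',351,311,.05),('barR',383,311,.05),('barLfar',366,60,.05),('barRfar',399,60,.05),('fingL in',247,300,.1776),('fingR in',399,300,.1776),('dn',271,12,.035)]: print(n,f(u,v,z).round(1))
```

```text
t 1.87 rig mm [-273.7  -35.8  170.9] yaw err 0.0051 zaxis [-0.002  0.001 -1.   ] F [-0.5 -0.6  0.1] grip 65.3
pbL [-243.2   22.9   60. ]
pbR [-242.9  -18.4   60. ]
barL [-337.   -60.3   50. ]
barR [-336.8  -87.1   50. ]
barLfar [-146.9  -64.9   50. ]
barRfar [-146.8  -87.6   50. ]
fingL in [-267.3   -3.5  177.6]
fingR in [-266.8  -69.   177.6]
dn [-113.8    1.3   35. ]
```

>>> play_rows(
  moves=[
    [0.53,[0,0,3],[0,0,0]],
    [0.53,[0,0,3],[0,0,0]],
    [0.53,[0,0,3],[0,0,0]],
    [0.53,[0,0,2],[0,0,0]],
    [0.53,[0,0,0.6],[0,0,0]],
    [0.53,[0,0,0.4],[0,0,0]],
    [0.53,[0,0,0.4],[0,0,0]],
    [0.53,[0,0,0.4],[0,0,0]],
    [0.53,[0,0,0],[0,0,0]],
  ],
)

```text
clock: 2.62
eef_pos: [0.4973, -0.1044, 0.044]
tool_rot: [0.782, 0.623, 0.001, 0.001]
ft_force: [-0.7, -0.9, -0.1]
grip_width: 0.0654
```

```bash
python3 -c "
from h import *
st()"
```

```text
t 2.62 rig mm [-273.7  -37.3   44. ] yaw err 0.0058 zaxis [ 0.002 -0.    -1.   ] F [-0.7 -0.9 -0.1] grip 65.4
```

>>> play_rows(
  moves=[
    [0.53,[0,0,0.4],[0,0,0]],
    [0.53,[0,0,0.4],[0,0,0]],
    [0.53,[0,0,0.4],[0,0,0]],
    [0.53,[0,0,0.4],[0,0,0]],
    [0.53,[0,0,0],[0,0,0]],
    [0.53,[0,0,0],[0,0,0]],
  ],
)

```text
clock: 3.12
eef_pos: [0.4977, -0.1046, 0.0277]
tool_rot: [0.783, 0.622, 0.001, 0.001]
ft_force: [1.8, 0.2, 4.6]
grip_width: 0.0657
```

Run:
```python
from h import *
st();snap('side','s3');snap('wrist','w3')
p=cv2.imread('pics/s3.png')[170:370,220:440];cv2.imwrite('pics/s3c.png',cv2.resize(p,None,fx=2.5,fy=2.5,interpolation=2))
```

```text
t 3.12 rig mm [-273.8  -37.7   27.7] yaw err 0.0053 zaxis [ 0.002 -0.    -1.   ] F [1.8 0.2 4.6] grip 65.7
```

View pics/s3c.png

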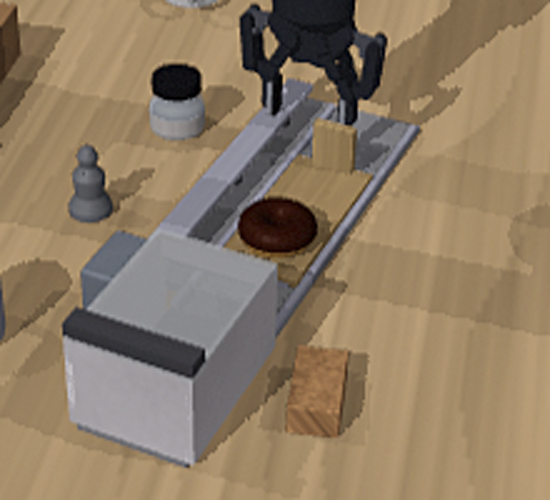

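The bar is partly down (4.6 N) and the other fingertip stands behind the push board. I'll press further.

>>> play_rows(
  moves=[
    [0.53,[0,0,0.3],[0,0,0]],
    [0.53,[0,0,0.3],[0,0,0]],
    [0.53,[0,0,0.2],[0,0,0]],
    [0.53,[0,0,0],[0,0,0]],
    [0.53,[0,0,0],[0,0,0]],
  ],
)

```text
clock: 3.63
eef_pos: [0.4976, -0.1046, 0.0199]
tool_rot: [0.783, 0.623, 0.001, 0.001]
ft_force: [2.0, 0.9, 5.3]
grip_width: 0.0651
```

Run:
```python
from h import *
st();p,d=snap('top','t4')
d0=np.load('pics/top1.npy')
for u,v in [(292,196),(300,199),(310,201),(320,204),(330,207),(340,210),(350,213)]:
    print(u,v,pt('top',d0,u,v,0)[2].round(4),pt('top',d,u,v,0)[2].round(4))
snap('wrist','w4');st()
```

```text
t 3.63 rig mm [-273.8  -37.7   19.9] yaw err 0.0054 zaxis [ 0.002 -0.    -1.   ] F [2.  0.9 5.3] grip 65.1
292 196 0.0508 0.026
300 199 0.0503 0.0274
310 201 0.0509 0.0275
320 204 0.0511 0.0303
330 207 0.0498 0.0238
340 210 0.0518 0.0263
350 213 0.0521 0.0253
t 3.73 rig mm [-273.8  -37.7   20. ] yaw err 0.0054 zaxis [ 0.002 -0.    -1.   ] F [2.3 0.6 5.5] grip 65.2
```

View pics/w4.png

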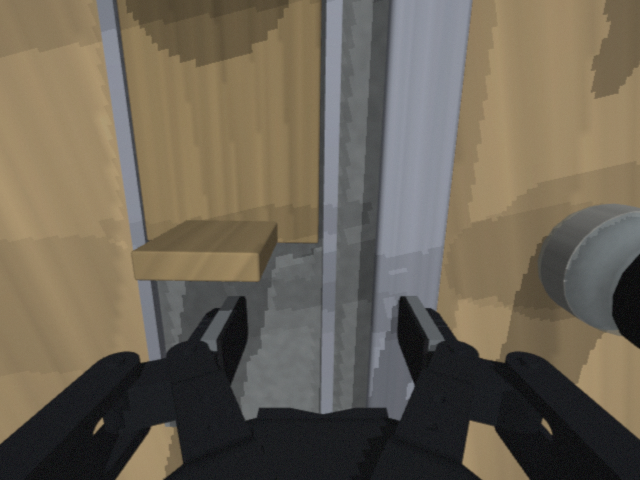

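The bar top is now about 26 mm above the bench, so about 24 mm down, past the 21 mm needed. The left finger is lined up behind the push board. I'll push in stages.

>>> play_rows(
  moves=[
    [0.53,[0.6,0,0.05],[0,0,0]],
    [0.53,[0.6,0,0],[0,0,0]],
    [0.53,[0.6,0,0],[0,0,0]],
    [0.53,[0.7,0,0],[0,0,0]],
    [0.53,[0.7,0,0],[0,0,0]],
    [0.53,[0.8,0,0],[0,0,0]],
    [0.53,[0.8,0,0],[0,0,0]],
    [0.53,[0.8,0,0],[0,0,0]],
    [0.53,[0.8,0,0],[0,0,0]],
    [0.53,[0.7,0,0],[0,0,0]],
    [0.53,[0.4,0,0],[0,0,0]],
    [0.53,[0,0,0],[0,0,0]],
  ],
)

```text
clock: 4.73
eef_pos: [0.5132, -0.0326, 0.0191]
tool_rot: [0.783, 0.622, -0.001, 0.001]
ft_force: [-0.4, -3.1, 5.2]
grip_width: 0.0652
```

Run:
```python
from h import *
st();p,d=snap('top','t5')
for u,v in [(292,198),(300,201),(310,203),(320,206)]: print(pt('top',d,u,v,0)[2].round(4))
snap('side','s5')
a=cv2.resize(p[160:290,190:420,::-1],None,fx=3.4,fy=3.4,interpolation=2);cv2.imwrite('pics/t5c.png',a)
```

```text
t 4.73 rig mm [-200.2  -36.2   19.1] yaw err 0.0044 zaxis [-0.001 -0.004 -1.   ] F [-0.4 -3.1  5.2] grip 65.2
0.0227
0.0255
0.0276
0.0266
```

View pics/t5c.png

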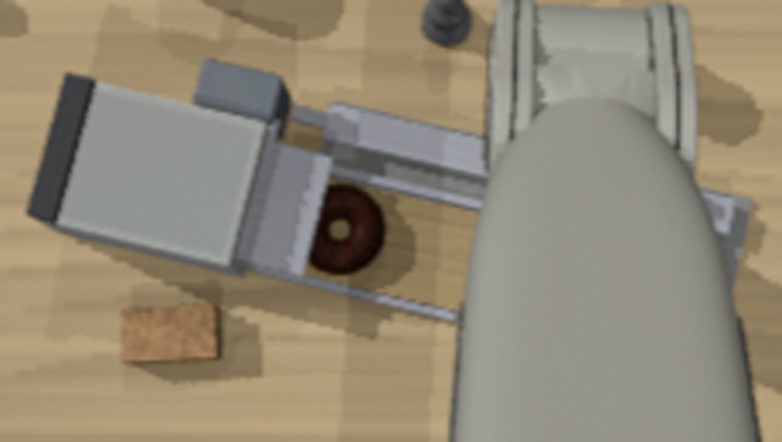

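The flap is open and the doughnut, at crop (341,229), is starting to pass under it. I'll compute its position.

Run:
```python
from h import *
print(rig(ray('top',190+341/3.4,160+229.5/3.4,.035))*1000)
```

```text
[-62.49463752   3.42231579  35.        ]
```

>>> play_rows(
  moves=[
    [0.53,[0.6,0,0],[0,0,0]],
    [0.53,[0.9,0,0],[0,0,0]],
    [0.53,[1.2,0,0],[0,0,0]],
    [0.53,[1.2,0,0],[0,0,0]],
    [0.53,[1.2,0,0],[0,0,0]],
    [0.53,[1.2,0,0],[0,0,0]],
    [0.53,[1.2,0,0],[0,0,0]],
    [0.53,[1.2,0,0],[0,0,0]],
    [0.53,[0.9,0,0],[0,0,0]],
    [0.53,[0.7,0,0],[0,0,0]],
    [0.53,[0.5,0,0],[0,0,0]],
    [0.53,[0.4,0,0],[0,0,0]],
  ],
)

```text
clock: 5.83
eef_pos: [0.5386, 0.0753, 0.0191]
tool_rot: [0.783, 0.622, -0.002, 0.002]
ft_force: [-0.2, -6.6, 7.5]
grip_width: 0.0654
```

>>> play_rows(
  moves=[
    [0.53,[0,0,0],[0,0,0]],
    [0.53,[0,0,0],[0,0,0]],
  ],
)

```text
clock: 6.0
eef_pos: [0.5387, 0.076, 0.0191]
tool_rot: [0.783, 0.622, -0.001, 0.002]
ft_force: [-0.9, -3.7, 6.5]
grip_width: 0.0655
```

Run:
```python
from h import *
st();p,d=snap('side','s6')
cv2.imwrite('pics/s6c.png',cv2.resize(p[170:370,220:440,::-1],None,fx=2.7,fy=2.7,interpolation=2))
```

```text
t 6.0 rig mm [-88.6 -36.1  19.1] yaw err 0.0039 zaxis [ 0.    -0.004 -1.   ] F [-0.9 -3.7  6.5] grip 65.5
```

View pics/s6c.png

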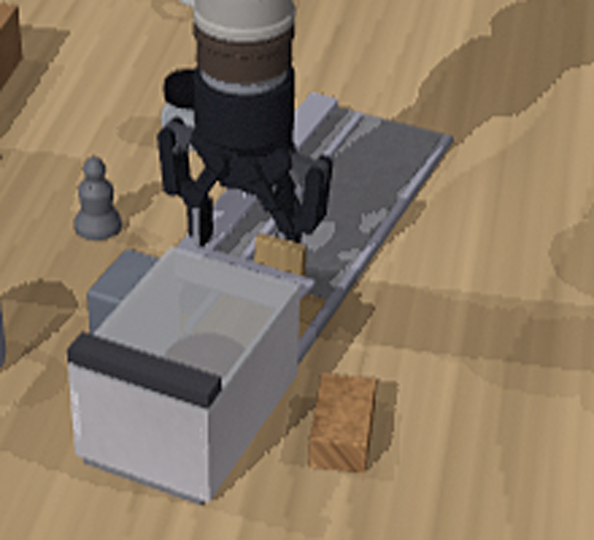

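The side view shows the doughnut inside under the clear roof and the push board at crop (281,240), before the flap. I'll check the position before letting go.

Run:
```python
from h import *
for x,y in [(257,236),(303,241)]: print(rig(ray('side',220+x/2.7,170+y/2.7,.06))*1000)
d=np.load('pics/s6.npy')
for x,y in [(262,258),(280,256),(296,260)]: print('front face',rig(pt('side',d,round(220+x/2.7),round(170+y/2.7),0))*1000)
```

```text
[-71.84398351 -14.15872624  60.        ]
[-81.35915417  20.33632452  60.        ]
front face [-72.02347891  -9.84956953  38.84734192]
front face [-70.37384054   6.85077914  48.154801  ]
front face [-67.26111815  21.75644888  52.65365289]
```

>>> play_rows(
  moves=[
    [0.53,[-0.7,0,0],[0,0,0]],
    [0.53,[-0.9,0,0],[0,0,0]],
    [0.53,[-0.6,0,0],[0,0,0]],
    [0.53,[0,0,-0.6],[0,0,0]],
    [0.53,[0,0,-0.8],[0,0,0]],
    [0.53,[0,0,-0.8],[0,0,0]],
    [0.53,[0,0,-0.8],[0,0,0]],
    [0.53,[0,0,-1.5],[0,0,0]],
    [0.53,[0,0,-3],[0,0,0]],
    [0.53,[0,0,-4],[0,0,0]],
    [0.53,[-2,0,-4],[0,0,0]],
    [0.53,[-4,0,-2],[0,0,0]],
  ],
)

```text
clock: 7.05
eef_pos: [0.523, 0.0042, 0.1943]
tool_rot: [0.781, 0.625, 0.003, 0.001]
ft_force: [1.0, -0.4, 1.2]
grip_width: 0.065
```

>>> play_rows(
  moves=[
    [0.53,[-4,0,0],[0,0,0]],
    [0.53,[-4,0,0],[0,0,0]],
    [0.53,[-4,0,0],[0,0,0]],
    [0.53,[-4,0,0],[0,0,0]],
    [0.53,[-3,0,0],[0,0,0]],
    [0.53,[0,0,0],[0,0,0]],
    [0.53,[0,0,0],[0,0,0]],
  ],
)

```text
clock: 7.63
eef_pos: [0.477, -0.1843, 0.1894]
tool_rot: [0.784, 0.621, -0.0, -0.001]
ft_force: [-0.4, 0.6, 1.2]
grip_width: 0.0652
```

Run:
```python
from h import *
st();p,d=snap('top','t7');q,_=snap('side','s7')
for u,v in [(292,196),(300,199),(310,201)]: print(pt('top',d,u,v,0)[2].round(4))
r=lambda x,f:cv2.resize(x[:,:,::-1],None,fx=f,fy=f,interpolation=2)
a=r(p[160:290,190:420],3.4);b=r(q[170:370,220:440],2.0)[170:320]
c=np.zeros((b.shape[0],a.shape[1],3),np.uint8);c[:,:b.shape[1]]=b
cv2.imwrite('pics/f.png',np.vstack([a,c]))
```

```text
t 7.63 rig mm [-356.1  -36.   189.4] yaw err 0.0018 zaxis [-0.002  0.001 -1.   ] F [-0.4  0.6  1.2] grip 65.2
0.0488
0.0521
0.0531
```

View pics/f.png

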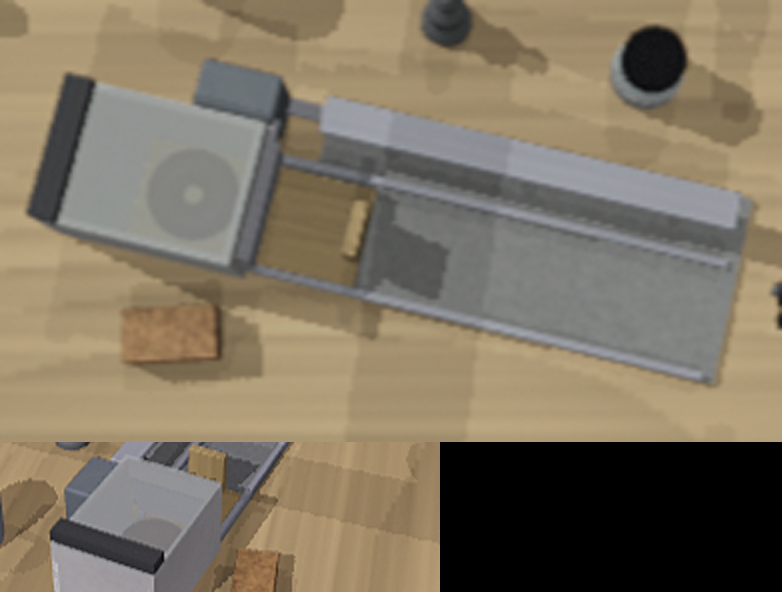

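The doughnut shows under the clear roof at crop (193,195). The flap is closed, the bar is back up at about 50 mm, and the push board at (355,230) is clear of the flap. The arm is free, so I'm handing the job in.

```bash
python3 -c "
from h import *
print(rig(ray('top',190+193/3.4,160+195/3.4,.035))*1000); print(bot.job_done())"
```

```text
[49.58241513  3.37845117 35.        ]
the job is handed in; nothing more can be done
None
```

The doughnut is inside the curing box and the flap has closed behind it. I pressed the bar about 24 mm down with one fingertip. With the other I pushed the skid in, then backed off 2 cm, lifted and took the hand away. The job took about 7.6 s of robot time.

Last checks:
- **Doughnut:** its centre is about 50 mm beyond the mouth, where 38 mm is needed.
- **Push board:** its front is about 70 mm before the mouth, clear of the flap's 46 mm sweep.
- **Bar and flap:** the bar is back up at about 50 mm and the flap looks closed.
- **Arm:** the hand is free at 19 cm height, with only about 1 N of sensor noise.
- **Other things:** the jar, figurine and sanding block look unmoved in the last picture. I did not re-check the tin, mug, brush and knife, which the arm did not go near at bench height.

None of these checks failed or disagreed. I judged the flap's clearance from positions and pictures before and after it closed, not by watching it close.

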